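Refit the drill-press head on its indexed column

TASK

Refit the grey drill-press head on the steel column of its green stand: lower its bored boss square over the column, arm to the front, and feel it round until the slot under the boss drops over the brass pin and the head sits fully home on the collar. Never let it drop or force it on the pin. Then fold the red cam lever round until it is shut along the boss, let go, and leave the handpiece and the loupe where they lie.

Things in the scene. Friction and masses are not known exactly. Their poses are not given: they have to be found in the camera images.
- stand: Fixed drill-press stand: green base plate 160 x 112 mm, 16 mm high, a round work table 22 mm high at x = -83 mm, a steel column. Origin on the column's axis at bench level; z up the column, -x to the front. The column is 12 mm thick, 150 mm high, its top narrowed to 7 mm by a 4 mm chamfer.
- column_top (a point): Centre of the column's top end, 150 mm above the bench.
- collar_top (a point): On the column's axis in the flat top of the dark stop collar (52 mm wide), 50 mm above the bench: here the head rests when home. A brass index pin, 6 mm thick, stands 7 mm up from it, 18.5 mm from the axis. Its angle is not measured: it stands up to 0.7 rad either way round from the stand's +y side; the collar is clamped fast. The seated head's arm points as far off the stand's -x.
- drill_head: Loose grey head, 0.4 to 0.6 kg, upright on the bench. Origin on its bore's axis at the underside, z up. Boss 52 mm wide, 40 mm high (43 with the brass bush); through bore 14 mm, so 1 mm play round the column, countersunk to 17 mm below. An arm 20 mm wide, z = 9 to 35 mm, runs along -x to an empty handpiece ring (33 mm wide, at x = -83 mm; ears to x = -106 mm). Cam lever at -y.
- slot (a point): Slot for the index pin in the underside of the head's boss: radial, from the bore out to the head's +y side, 7.5 mm wide, 9 mm deep (about 0.04 rad of play each way with the pin in it). This point lies on the underside, 18.5 mm from the bore's axis.
- head_grip (a point): Where to grip the head: middle of its arm, 50 mm from the bore's axis towards the head's -x, 24 mm above the underside; 20 mm wide along the head's y, fingers free on both sides. The mass centre lies about 12 mm from the bore's axis, so grip firmly (40 N or more) or the boss sags.
- cam_lever (a joint): Angle of the red cam lever on the head (rad): 0 open, sticking out to the head's -y; 1.5 shut, pointing to the head's +x beside the boss. From above it shuts anticlockwise. Its pivot is upright at x = 0, y = -36 mm of the head. It has light friction (about 0.025 N m, 0.6 N at the tip) and stays where it is left.
- lever_tip (a point): On the red grip of the cam lever, 45 mm from its pivot, 20.5 mm above the head's underside. The grip is 11 mm wide, 13 mm high and ends 53 mm from the pivot.
- handpiece: Grey handpiece of the flexible shaft, 94 mm long, 17 mm thick, lying loose at the front left of the bench; a bystander. Origin at its middle, underside; long axis y.
- loupe: Small folding loupe 30 x 27 x 15 mm, loose on the left of the bench; a bystander. Origin at its middle, underside.
Not all that is in view belongs to the job. Of the things that look like the drill_head, the larger one is meant.

How it is judged (in metres and radians):
On the way, in this order (a step that is already met when the one before it is completed fails the run):
1. the head is threaded on the column: bore centred on it within 4 mm, upright, its underside below the column's top and still above the pin (z of drill_head in the frame of stand between 0.055 and 0.14 m and horizontal distance between drill_head and stand below 0.004 m and angle between drill_head's own z axis and vertical below 0.12 rad), for 0.1 s.
2. the head is home on the collar with the pin in its slot, lever still open (z of drill_head in the frame of stand below 0.052 m and horizontal distance between drill_head and stand below 0.003 m and angle between drill_head's own z axis and vertical below 0.06 rad and value of joint cam_lever below 0.6 rad), for 0.2 s.
3. the cam lever is shut (value of joint cam_lever above 1.3 rad), for 0.2 s.
At the end, for the whole second after the job is handed in: The head stands on the column, home on the collar (underside within 2 mm of the collar's top, axes within 3 mm, tilt under 0.06 rad), the cam lever shut beyond 1.3 rad, everything at rest, handpiece and loupe within 30 mm of where they lay (z of drill_head in the frame of stand between 0.048 and 0.052 m and horizontal distance between drill_head and stand below 0.003 m and angle between drill_head's own z axis and vertical below 0.06 rad and value of joint cam_lever above 1.3 rad and linear speed of drill_head below 0.02 m/s and distance of each of handpiece, loupe from where it was at the start of the episode below 0.03 m); the robot touches nothing.
It fails at once if the head is forced on the column, pin or collar while it is being fitted (more than 35 N in all between head and stand before the lever is moved past 0.4 rad) (contact force between drill_head and stand above 35 N and value of joint cam_lever below 0.4 rad).
It fails at once if the head is let drop on the pin or collar: it goes faster than 0.12 m/s in its last 10 mm (linear speed of drill_head above 0.12 m/s and horizontal distance between drill_head and stand below 0.004 m and z of drill_head in the frame of stand below 0.06 m).
It fails at once if the head is tipped by more than 0.35 rad (angle between drill_head's own z axis and vertical above 0.35 rad).
It fails at once if the handpiece is pushed about (distance of handpiece from where it was at the start of the episode above 0.03 m).
It fails at once if the loupe is pushed about (distance of loupe from where it was at the start of the episode above 0.03 m).
It also fails if it takes over 72 s, if anything falls off the work surface, if the arm or the gripper's body presses on something with over 40 N, if the wrist force passes 120 N, or if a joint passes its speed limit or range.

ROBOT

A 6-joint arm with a two-finger parallel gripper is mounted at the origin on a cart in front of the work surface, level with it; the furniture and walls round the work are solid. World frame = base frame: x ahead of the robot, y to its left, z up, the work surface at z = 0. Lengths are in mm, angles in degrees, forces in N, time in s.
With the tool pointing down it reaches from about 300 to 850 mm from the base axis. Payload 4.2 kg.
Tool frame: the origin (TCP) lies midway between the tips of the shut fingers; the grasp point (between the pads) lies 19 mm behind it; z points along the fingers, y is the line along which they close (so a half turn about z gives the same grasp; the last joint's range is limited). The gripper opens to 91 mm and grips with 3 to 60 N. Pads are 32 mm wide; open, the fingers measure 118 mm over their backs; the gripper's body (76 mm by 178 mm) begins 60 mm behind the grasp point.
Start: joints at [-64.572, 18.312, 89.639, -0, 72.044, -1.146], TCP at [257.232, -514.271, 213.976] pointing down, gripper open.
Joint ranges: [-177.97, 177.97], [-48.28, 115.42], [12.27, 149.76], [-77.06, 257.06], [2.81, 150.46], [-146.56, 146.56]. Speed limits (degrees/s): [147.25, 147.25, 180, 180, 180, 180].

INTERFACE

Orientations are given as [roll, pitch, yaw] about the fixed x, y, z axes, in that order (R = Rz(yaw) Ry(pitch) Rx(roll)).
In Python, from workcell import env gives the robot as it stands.
- The arm moves only by the shell command python3 -m jog 'ROWS' [FORCE]. ROWS is a JSON object of lists of equal length, an entry for each row: "jaw": the finger opening in mm, from 0 to 91.2; "slide": the shift along the tool's x, y, z in units of 30 mm (1.0 is 30 mm), a list of three; "spin": the turn about the tool's z in units of 8 degrees (1.0 is 8 degrees). In form: {"jaw": [jaw, ...], "slide": [[dx, dy, dz], ...], "spin": [spin, ...]}. A call has 1 to 10 rows; each row shifts and turns the commanded pose from where the row before left it, along the tool's axes as they then stand; what a row does not reach is not made up. A row lasts 1/10 s, in which the tool goes at most 50 mm and 8.59 degrees, less where a joint would pass 70% of its speed; a pose out of reach is approached as far as the arm can. A call is refused whole if a number of a shift passes 1 or a number of a turn 1, either way. A call with a gripper value outside its range is refused whole. The fingers move at their own pace and stop on an object; FORCE is the grip in N (left out, the last holds). Time passes only in rows, so rows that do not move let the fingers close. It gives the time, the measured TCP pose, the force, the opening and the grip force at its end, in the units of the state.
- env.state(): the state, without advancing time (a new reading comes with each control period).
- env.grab_frame(name): name is "side" or "top"; returns the picture (420x560x3 uint8, red, green, blue); there is no depth.
- env.camera_model(name): a dict with "fx", "fy", "cx", "cy" (pixels), "D" ([k1, k2, p1, p2, k3] as OpenCV has them; the pictures are not rectified), "camera_from_world" (4x4, takes a point from world to camera coordinates). Camera axes: x right, y up, looking along -z (the intrinsics and any distortion apply to the point x, -y, -z); pixel columns grow to the right and rows downward; lengths in mm; the calibration is good to about 2 mm. A picture is of the moment at which its call begins. camera_model takes no time and is no camera call.
- env.job_done(): hands the job in; it is judged then, once.
The state is a dict: "time_s": time; "qpos": joint angles; "qvel": joint speeds; "effort": joint torques, N m; "ee_pos": TCP position; "ee_rot": TCP orientation; "force": force on the tool from outside, world axes, zero at the start; "torque": the same for the moment, N m; "gripper_width": finger opening in mm; "gripper_force": force on a finger pad.
Only numpy, scipy, OpenCV 4.12 (cv2) and the standard library are available. Lean on these libraries where they do the work, as an engineer would, in place of code of your own. Each camera call takes 0.05 s, during which the arm holds its last target. There are 200 camera calls.

## Working session

There is one attempt and no reset: what is moved stays moved. The work goes in short steps, Python scripts to look and compute and a shell command to move; the robot and the scene stay as the last step left them, time stands still between calls to the robot, and variables do not carry over. Pictures are saved under pics/ and viewed, at most 10 in all, crops included, and the job is handed in when it is done.

```bash
ls; mkdir -p pics
python3 - <<'E'
from workcell import env
import cv2,numpy as np
for n in("side","top"):
    cv2.imwrite(f"pics/{n}0.png",cv2.resize(env.grab_frame(n)[...,::-1],(800,600),interpolation=cv2.INTER_CUBIC))
    m=env.camera_model(n);M=np.array(m["camera_from_world"]);print(n,m["fx"],m["cx"],m["cy"],m["D"],-M[:3,:3].T@M[:3,3],-M[2,:3])
print(env.state())
E
```

```text
pics
side 426.5127035818952 284.1168647357172 209.95751935725616 [-0.02627568  0.          0.          0.          0.        ] [ 282.39641248 1285.99946843  896.12296237] [ 0.13786957 -0.86487397 -0.48268519]
top 474.2482117927489 287.5783223380464 209.05397589030497 [0.01731209 0.         0.         0.         0.        ] [ 269.34234435 -124.27691671 1545.10244593] [ 0.14717131 -0.01674835 -0.98896921]
{'time_s': 0.1, 'qpos': array([-6.45710755e+01,  1.83471888e+01,  8.96991864e+01, -1.65604219e-03,
        7.20429499e+01, -1.14751323e+00]), 'qvel': array([ 0.05925799, -0.07456819, -0.1681881 ,  0.0520223 , -0.07896026,
        0.06536923]), 'effort': array([-1.10985009e-03, -4.13334239e+01, -2.32509202e+01,  7.26625789e-02,
        4.22162481e-02, -4.29508759e-05]), 'ee_pos': array([ 257.03680188, -513.85311101,  213.21381549]), 'ee_rot': array([-1.79910661e+02, -2.14613286e-04,  2.65769493e+01]), 'force': array([-0.58321885,  0.18803066, -0.26650708]), 'torque': array([ 0.01140787, -0.04623391,  0.02849778]), 'gripper_force': 0.0, 'gripper_width': 91.20370283211801}
```

View pics/top0.png

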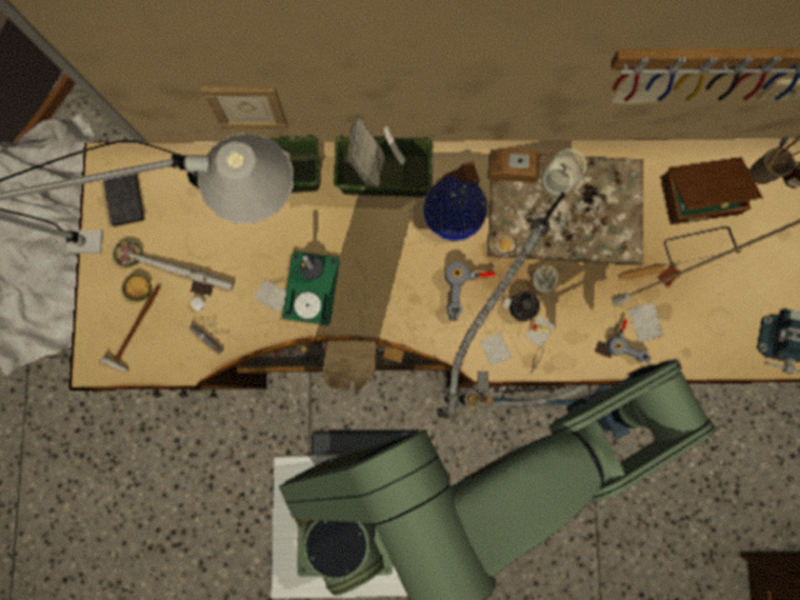

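View pics/side0.png

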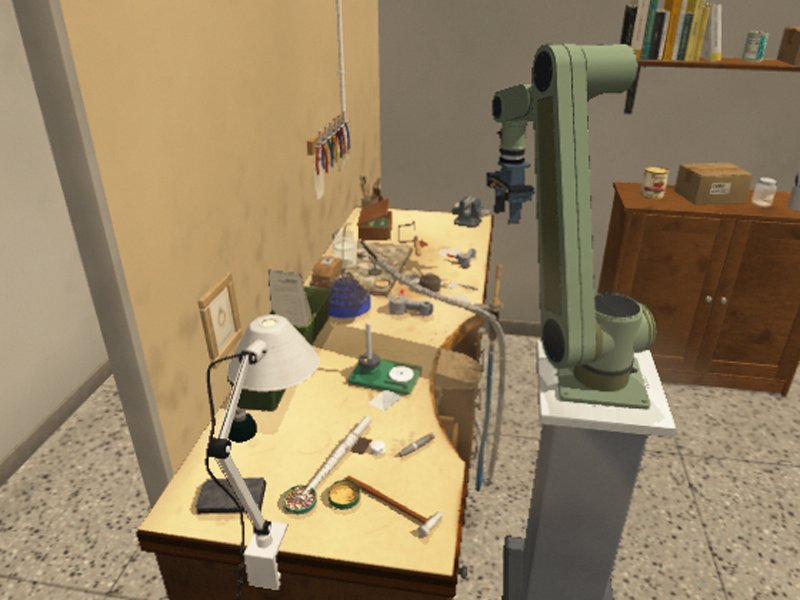

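Could be taken for the head (top picture): the grey head at (457,285), the grey head at (625,345) and the vise at (785,335). I'll take close crops to choose.

```bash
cat > h.py <<'E'
from workcell import env
import cv2,numpy as np
def ray(n,uv):
    m=env.camera_model(n);M=np.array(m["camera_from_world"])
    K=np.array([[m["fx"],0,m["cx"]],[0,m["fy"],m["cy"]],[0,0,1.]])
    p=cv2.undistortPoints(np.array([[uv]],float),K,np.array(m["D"]))[0,0]
    d=M[:3,:3].T@np.array([p[0],-p[1],-1]);c=-M[:3,:3].T@M[:3,3]
    return c,d/np.linalg.norm(d)
def atz(n,uv,z):
    c,d=ray(n,uv);return c+d*(z-c[2])/d[2]
def tri(uvt,uvs):
    c1,d1=ray("top",uvt);c2,d2=ray("side",uvs)
    t=np.linalg.lstsq(np.c_[d1,-d2],c2-c1,rcond=None)[0]
    a,b=c1+t[0]*d1,c2+t[1]*d2
    return (a+b)/2,np.linalg.norm(a-b)
def proj(n,P):
    m=env.camera_model(n);M=np.array(m["camera_from_world"])
    q=(M[:3,:3]@np.atleast_2d(P).T).T+M[:3,3]
    K=np.array([[m["fx"],0,m["cx"]],[0,m["fy"],m["cy"]],[0,0,1.]])
    return cv2.projectPoints(q*[1,-1,-1],np.zeros(3),np.zeros(3),K,np.array(m["D"]))[0][:,0]
def crop(n,u,v,w,h,s,k=1):
    im=np.mean([env.grab_frame(n).astype(float) for _ in range(k)],axis=0).astype(np.uint8)
    return cv2.resize(im[v:v+h,u:u+w,::-1],(w*s,h*s),interpolation=cv2.INTER_CUBIC)
E
python3 - <<'E'
from h import *
a=crop("top",190,165,80,66,5,4);b=crop("top",300,165,80,66,5,4)
c=crop("top",410,205,80,66,5,4);d=crop("side",235,195,80,66,5,4)
cv2.imwrite("pics/c1.png",np.vstack([np.hstack([a,b]),np.hstack([c,d])])[:600+60][:660][:, :800] if 0 else cv2.resize(np.vstack([np.hstack([a,b]),np.hstack([c,d])]),(720,594)))
e=crop("side",235,190,110,90,7,6);cv2.imwrite("pics/c2.png",cv2.resize(e,(733,600)))
E
```

```text
(no output)
```

View pics/c1.png

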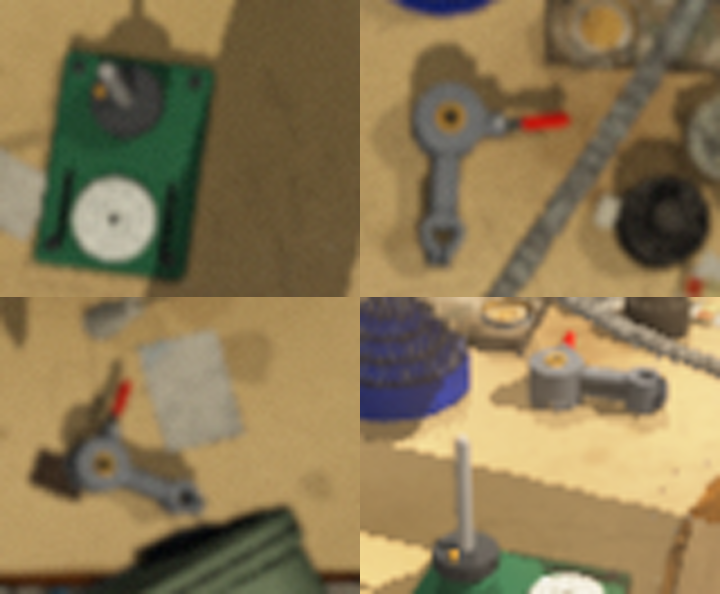

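View pics/c2.png

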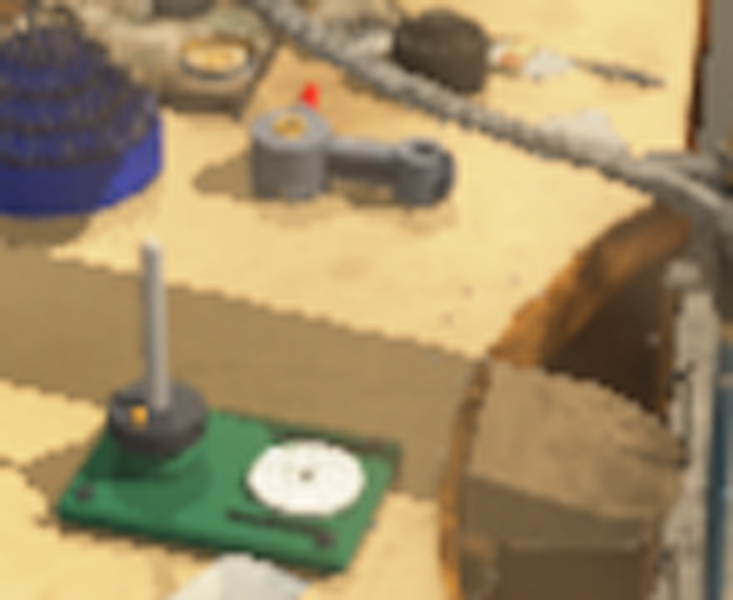

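The top-left panel shows the stand, top-right is the larger head at native px (320,191), with its arm towards the robot and the lever open to the right. Bottom-left is the smaller lookalike at (433,242). I choose the larger one and triangulate it.

Run:
```python
from h import *
np.set_printoptions(precision=1,suppress=True)
A=lambda x,y:(190+x/4.5,165+y/4.5)
B=lambda x,y:(300+(x-360)/4.5,165+y/4.5)
C=lambda x,y:(410+x/4.5,205+(y-297)/4.5)
S=lambda x,y:(235+x/6.664,190+y/6.664)
T={}
for n,t,s in [("bush",B(452,117),S(292,126)),("ring",B(442,233),S(427,152)),("lever",B(545,121),S(310,97)),
 ("coltop",A(106,71),S(152,244)),("pin",A(99,91),S(139,414)),("table",A(113,219),S(306,476))]:
    print(n,*tri(t,s))
for n,t,z in [("bush",B(452,117),43),("ring",B(442,233),30),("lever",B(545,121),20),("coltop",A(106,71),150),("pin",A(99,91),57),("collar",A(127,98),50),("table",A(113,219),22)]:
    print("top@z",n,atz("top",t,z))
for n,t,z in [("bush",S(292,126),43),("coltop",S(152,244),150),("pin",S(139,414),57),("table",S(306,476),22)]:
    print("side@z",n,atz("side",t,z))
c=[atz("top",A(*p),16) for p in [(70,52),(213,70),(185,280),(36,262)]]
for i in range(4): print(c[i],np.linalg.norm(c[i]-c[i-1]))
print("small: bush, arm tip",atz("top",C(103,464),30),atz("top",C(188,500),25))
```

```text
bush [ 551.2 -256.9   38. ] 0.7550097961180502
ring [ 466.2 -248.4   32.4] 4.228696092093189
lever [ 550.9 -325.8   22.3] 0.037424349055302376
coltop [565.8  73.2 146.1] 0.43260389978284874
pin [571.1  91.1  52.8] 0.4921977927468514
table [483.9  84.9  19.4] 0.4642276077620215
top@z bush [ 550.7 -256.4   43. ]
top@z ring [ 468.6 -248.5   30. ]
top@z lever [ 551.4 -326.1   20. ]
top@z coltop [564.7  72.6 150. ]
top@z pin [570.   90.5  57. ]
top@z collar [566.2  71.6  50. ]
top@z table [483.3  84.5  22. ]
side@z bush [ 549.3 -247.8   43. ]
side@z coltop [564.5  79.4 150. ]
side@z pin [569.9  97.   57. ]
side@z table [483.5  88.4  22. ]
[607.4 117.8  16. ] 155.6015310833089
[593.1  13.7  16. ] 105.13447121698836
[439.3  33.2  16. ] 155.08237428697078
[453.5 140.1  16. ] 107.84557308797235
small: bush, arm tip [ 383.  -614.6   30. ] [ 357.1 -675.4   25. ]
```

```bash
python3 -m jog '{"jaw":[60,60,60,60],"slide":[[0,0,0],[0,0,0],[0,0,0],[0,0,0]],"spin":[1,1,1,1]}' 50
python3 - <<'E'
from h import *
from scipy.interpolate import interp1d
B=lambda x,y:(300+(x-360)/4.5,165+y/4.5)
sx=np.array([300,370,440,520,600,680])/6.664+235;sy=np.array([20,68,108,137,160,185])/6.664+190
f=interp1d(sx,sy,fill_value="extrapolate")
for p in [(640,75),(600,135),(575,180),(540,235),(510,280)]:
    zs=np.arange(-20,150,2.);P=np.array([atz("top",B(*p),z) for z in zs]);q=proj("side",P)
    i=np.argmin(abs(q[:,1]-f(q[:,0])));print(P[i].round())
s=env.state();print(s["ee_pos"],s["ee_rot"])
E
```

```text
time_s: 1.6
ee_pos: [257.2, -514.3, 214.0]
ee_rot: [180.0, -0.0, -5.8]
force: [0.0, 0.7, -0.2]
gripper_width: 62.3
gripper_force: 0.0
[ 578. -391.   52.]
[ 537. -362.   42.]
[ 506. -345.   32.]
[ 467. -319.   26.]
[ 434. -296.   30.]
[ 257.24076655 -514.28599659  213.98373825] [ 1.79994712e+02 -4.27972857e-03 -5.75824619e+00]
```

```bash
python3 -m jog '{"jaw":[60,60,60,60,60,60,60,60,60,60],"slide":[[0.725,-0.947,0],[0.725,-0.947,0],[0.725,-0.947,0],[0.725,-0.947,0],[0.725,-0.947,0],[0.725,-0.947,0],[0.725,-0.947,0],[0.725,-0.947,0],[0.725,-0.947,0],[0.725,-0.947,0]],"spin":[0,0,0,0,0,0,0,0,0,0]}'; python3 -m jog '{"jaw":[60,60,60,60,60,60],"slide":[[0,0,1],[0,0,1],[0,0,1],[0,0,0.8],[0,0,0],[0,0,0]],"spin":[0,0,0,0,0,0]}';python3 - <<'E'
from h import *
a=crop("top",290,155,75,75,5,4);b=crop("side",255,180,75,75,5,4)
cv2.imwrite("pics/c3.png",np.hstack([a,b]))
E
```

```text
time_s: 2.6
ee_pos: [501.5, -250.8, 214.1]
ee_rot: [180.0, -0.0, -5.4]
force: [0.4, -0.9, -1.0]
gripper_width: 60.0
gripper_force: 0.0
time_s: 3.2
ee_pos: [500.9, -252.2, 100.4]
ee_rot: [180.0, -0.0, -5.4]
force: [-0.0, -0.4, 0.4]
gripper_width: 59.9
gripper_force: 0.0
```

View pics/c3.png

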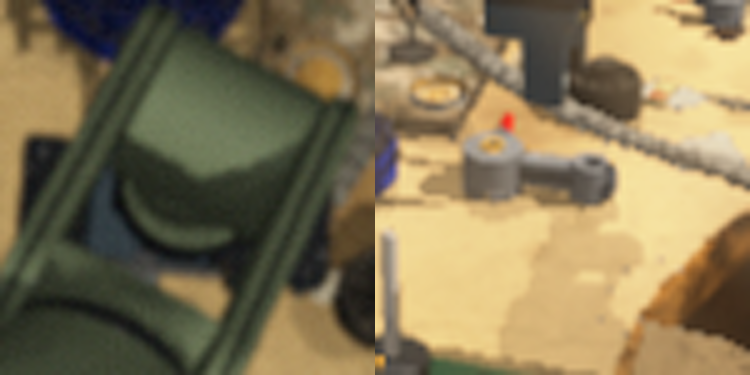

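The side view shows the fingers (545,100) above the arm between boss (492,165) and ring (592,175). Going down and closing.

```bash
python3 -m jog '{"jaw":[60,60,60,60,60,60],"slide":[[0,0,0.8],[0,0,0.8],[0,0,0.8],[0,0,0.5],[0,0,0.23],[0,0,0]],"spin":[0,0,0,0,0,0]}'; python3 -m jog '{"jaw":[30,22,15,10,10,10,10,10],"slide":[[0,0,0],[0,0,0],[0,0,0],[0,0,0],[0,0,0],[0,0,0],[0,0,0],[0,0,0]],"spin":[0,0,0,0,0,0,0,0]}' 55
```

```text
time_s: 4.2
ee_pos: [500.3, -251.8, 5.5]
ee_rot: [-180.0, 0.1, -5.4]
force: [-0.7, -0.6, 0.3]
gripper_width: 60.0
gripper_force: 0.0
time_s: 5.0
ee_pos: [500.6, -251.7, 6.3]
ee_rot: [-180.0, 0.0, -5.4]
force: [-0.7, 1.8, 3.1]
gripper_width: 19.7
gripper_force: 54.9
```

```bash
python3 -m jog '{"jaw":[10,10,10,10,10,10,10,10,10,10],"slide":[[0,0,-0.3],[0,0,-0.6],[0,0,-0.7],[0,0,-0.8],[0,0,-0.8],[0,0,-0.8],[0,0,-0.8],[0,0,-0.6],[0,0,-0.3],[0,0,0]],"spin":[0,0,0,0,0,0,0,0,0,0]}'
python3 - <<'E'
from h import *
a=crop("top",290,155,80,80,5,4);b=crop("side",240,140,80,80,5,4)
cv2.imwrite("pics/c4.png",np.hstack([a,b]))
E
```

```text
time_s: 6.0
ee_pos: [500.8, -252.4, 177.8]
ee_rot: [179.9, -0.1, -5.4]
force: [0.8, 0.1, -4.5]
gripper_width: 20.0
gripper_force: 54.9
```

View pics/c4.png

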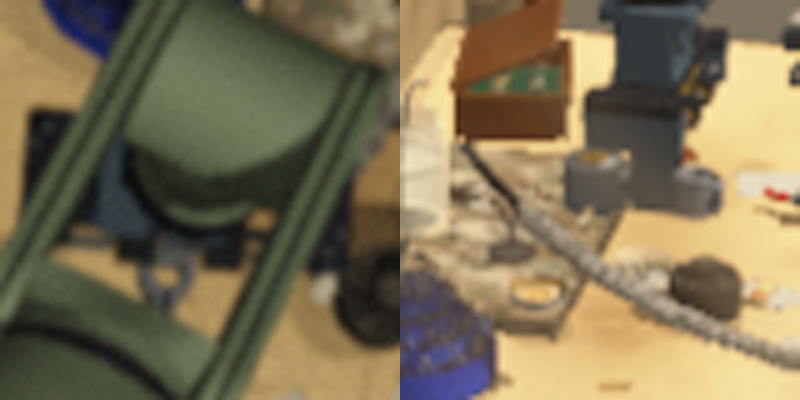

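Run:
```python
from h import *
np.set_printoptions(precision=1,suppress=True)
k=.7
for n,t,s in [("cap",(235,160),(268,322)),("rimright/left",(292,180),(235,382)),("rim front",(248,220),(318,358)),("joint",(190,163),(250,352))]:
    print(n,*tri(np.array(t)*k,np.array(s)*k))
print("held bush side", atz("side",(279.2,171.4),214), "ring top",atz("top",(290+165/5,155+272/5),172+33))
print(env.state()["ee_pos"],env.state()["force"])
```

```text
cap [758.  208.7 211.3] 1.0262691601134823
rimright/left [843.1 143.5 -23. ] 98.1822036229573
rim front [654.8 199.5 122.7] 1.183280101835678
joint [760.3 305.3 195.3] 5.694005046727995
held bush side [ 547.2 -245.5  214. ] ring top [ 466.8 -248.3  205. ]
[ 500.3 -251.9  176.3] [-0.5  0.1 -4.8]
```

```bash
python3 -m jog '{"jaw":[10,10,10,10,10,10,10,10,10,10],"slide":[[-0.052,-0.3,0],[-0.052,-0.6,0],[-0.052,-0.9,0],[-0.052,-0.9,0],[-0.052,-0.9,0],[-0.052,-0.9,0],[-0.052,-0.9,0],[-0.052,-0.9,0],[-0.052,-0.9,0],[-0.052,-0.9,0]],"spin":[0,0,0,0,0,0,0,0,0,0]}'; python3 -m jog '{"jaw":[10,10,10,10,10,10,10,10,10,10],"slide":[[0,-0.9,0],[0,-0.8,0],[0,-0.7,0],[0,-0.4,0],[0,-0.23,0],[0,-0.1,0],[0,0,0],[0,0,0],[0,0,0],[0,0,0]],"spin":[0,0,0,0,0,0.1,0.3,0.4,0.275,0]}'
python3 - <<'E'
from h import *
a=crop("top",175,150,80,80,5,4);b=crop("side",220,185,80,80,5,4)
cv2.imwrite("pics/c5.png",np.hstack([a,b]));print(env.state()["ee_pos"],env.state()["ee_rot"])
E
```

```text
time_s: 7.4
ee_pos: [507.2, -6.1, 177.2]
ee_rot: [-180.0, 0.0, -5.4]
force: [0.8, 0.4, -3.7]
gripper_width: 19.6
gripper_force: 54.9
time_s: 8.4
ee_pos: [516.8, 84.2, 177.0]
ee_rot: [180.0, 0.0, -14.1]
force: [0.9, -0.1, -4.0]
gripper_width: 19.7
gripper_force: 54.9
[516.96549557  84.78636895 177.03205765] [ 1.79994834e+02 -3.20650859e-03 -1.40230880e+01]
```

View pics/c5.png

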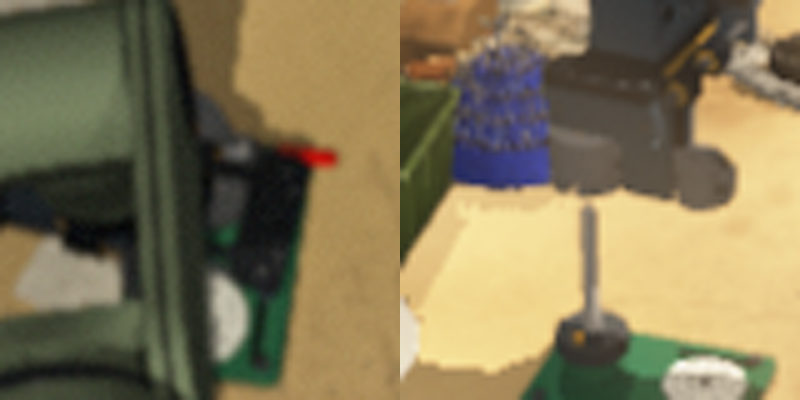

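Run:
```python
from h import *
np.set_printoptions(precision=1,suppress=True)
a=atz("top",(300+(570-360)/4.5,165+120/4.5),20.5);print("tip before",a)
b=atz("top",(175+338/5,150+158/5),171+20.5);print("tip now",b)
r=np.deg2rad(-14+5.4);R=np.array([[np.cos(r),-np.sin(r)],[np.sin(r),np.cos(r)]])
off=R@(a[:2]-[550.7,-256.4]);print("bush from lever",b[:2]-off)
```

```text
tip before [ 551.8 -344.3   20.5]
tip now [552.7 -17.5 191.5]
bush from lever [564.8  69.6]
```

```bash
python3 -m jog '{"jaw":[10,10,10,10,10,10,10,10],"slide":[[0,-0.03,0.15],[0,0,0.15],[0,0,0.1],[0,0,0.1],[0,0,0.1],[0,0,0.05],[0,0,0.05],[0,0,0]],"spin":[0,0,0,0,0,0,0,0]}';python3 -m jog '{"jaw":[10,10,10,10,10,10],"slide":[[0,0,0.05],[0,0,0.05],[0,0,0.05],[0,0,0.05],[0,0,0.05],[0,0,0]],"spin":[0,0,0,0,0,0]}'
```

```text
time_s: 9.6
ee_pos: [517.1, 85.7, 155.9]
ee_rot: [180.0, 0.0, -14.0]
force: [0.8, -0.3, -3.8]
gripper_width: 19.8
gripper_force: 54.9
time_s: 10.2
ee_pos: [517.0, 85.7, 148.3]
ee_rot: [180.0, 0.0, -14.0]
force: [0.3, 0.4, -3.6]
gripper_width: 19.7
gripper_force: 54.9
```

```bash
python3 -m jog '{"jaw":[10,10,10,10,10,10,10],"slide":[[0,0,0.1],[0,0,0.1],[0,0,0.1],[0,0,0.1],[0,0,0.1],[0,0,0.1],[0,0,0]],"spin":[0,0,0,0,0,0,0]}';python3 - <<'E'
from h import *
a=crop("top",175,150,80,80,5,4);b=crop("side",220,185,80,80,5,4)
cv2.imwrite("pics/c6.png",np.hstack([a,b]))
E
```

```text
time_s: 10.9
ee_pos: [516.8, 85.6, 130.0]
ee_rot: [180.0, 0.1, -14.0]
force: [-0.9, 0.3, -3.7]
gripper_width: 19.5
gripper_force: 54.9
```

View pics/c6.png

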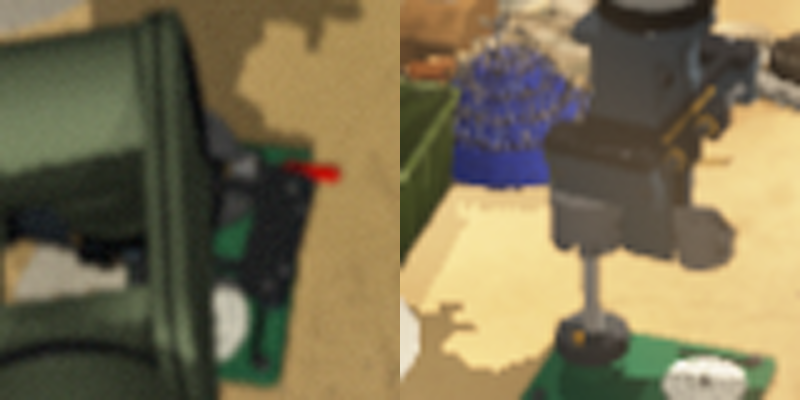

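The column at (590,270) runs up into the boss at (586,215), with no side force, so it is threaded. Continuing down.

```bash
python3 -m jog '{"jaw":[10,10,10,10,10,10,10,10,10,10],"slide":[[0,0,0.2],[0,0,0.2],[0,0,0.2],[0,0,0.2],[0,0,0.2],[0,0,0.2],[0,0,0.2],[0,0,0.2],[0,0,0.2],[0,0,0]],"spin":[0,0,0,0,0,0,0,0,0,0]}'; python3 -m jog '{"jaw":[10,10,10,10,10,10],"slide":[[0,0,0.05],[0,0,0.05],[0,0,0.04],[0,0,0.04],[0,0,0],[0,0,0]],"spin":[0,0,0,0,0,0]}'
```

```text
time_s: 12.3
ee_pos: [516.5, 85.6, 75.6]
ee_rot: [180.0, 0.1, -14.0]
force: [0.0, -0.4, -3.8]
gripper_width: 19.8
gripper_force: 54.9
time_s: 12.9
ee_pos: [517.2, 85.7, 71.2]
ee_rot: [180.0, -0.0, -14.0]
force: [-1.4, 0.1, -3.7]
gripper_width: 19.9
gripper_force: 54.9
```

```bash
python3 -m jog '{"jaw":[10,10,10,10,10,10],"slide":[[0,0,0.04],[0,0,0.04],[0,0,0.04],[0,0,0.04],[0,0,0.03],[0,0,0]],"spin":[0,0,0,0,0,0]}'; python3 -m jog '{"jaw":[10,10,10],"slide":[[0,0,0.03],[0,0,0.03],[0,0,0]],"spin":[0,0,0]}';  python3 -m jog '{"jaw":[10,10,10],"slide":[[0,0,0.02],[0,0,0.02],[0,0,0]],"spin":[0,0,0]}'
```

```text
time_s: 13.5
ee_pos: [517.1, 85.7, 65.3]
ee_rot: [180.0, 0.0, -14.0]
force: [0.5, 0.2, -4.3]
gripper_width: 19.8
gripper_force: 54.9
time_s: 13.8
ee_pos: [517.1, 85.7, 63.5]
ee_rot: [180.0, 0.0, -14.0]
force: [-0.3, -1.1, -3.8]
gripper_width: 19.2
gripper_force: 54.9
time_s: 14.1
ee_pos: [517.1, 85.7, 62.4]
ee_rot: [180.0, 0.0, -14.0]
force: [-0.3, -0.2, -3.9]
gripper_width: 20.0
gripper_force: 54.9
```

```bash
python3 -m jog '{"jaw":[10,10,10],"slide":[[0,0,0.02],[0,0,0.02],[0,0,0]],"spin":[0,0,0]}'; python3 -m jog '{"jaw":[10,10,10],"slide":[[0,0,0.015],[0,0,0.015],[0,0,0]],"spin":[0,0,0]}'
```

```text
time_s: 14.4
ee_pos: [517.1, 85.7, 61.1]
ee_rot: [180.0, 0.0, -14.0]
force: [0.4, 0.1, -4.1]
gripper_width: 20.0
gripper_force: 54.9
time_s: 14.7
ee_pos: [517.1, 85.7, 60.2]
ee_rot: [180.0, 0.0, -14.0]
force: [0.1, -0.9, -3.5]
gripper_width: 19.9
gripper_force: 54.9
```

```bash
python3 -m jog '{"jaw":[10,10,10],"slide":[[0,0,0.015],[0,0,0.015],[0,0,0]],"spin":[0,0,0]}'; python3 -m jog '{"jaw":[10,10,10],"slide":[[0,0,0.015],[0,0,0.015],[0,0,0]],"spin":[0,0,0]}';python3 -m jog '{"jaw":[10,10,10],"slide":[[0,0,0.015],[0,0,0.015],[0,0,0]],"spin":[0,0,0]}'
```

```text
time_s: 15.0
ee_pos: [517.1, 85.7, 59.3]
ee_rot: [180.0, 0.0, -14.0]
force: [-0.6, 0.2, -4.5]
gripper_width: 19.9
gripper_force: 54.9
time_s: 15.3
ee_pos: [517.1, 85.7, 58.5]
ee_rot: [180.0, 0.0, -14.0]
force: [0.5, 0.3, -4.2]
gripper_width: 19.8
gripper_force: 54.9
time_s: 15.6
ee_pos: [517.1, 85.7, 57.6]
ee_rot: [180.0, 0.0, -14.0]
force: [0.4, -0.2, -3.9]
gripper_width: 19.5
gripper_force: 54.9
```

```bash
for i in 1; do python3 -m jog '{"jaw":[10,10,10],"slide":[[0,0,0.015],[0,0,0.015],[0,0,0]],"spin":[0,0,0]}'; done; python3 -m jog '{"jaw":[10,10],"slide":[[0,0,0.015],[0,0,0]],"spin":[0,0]}';python3 -m jog '{"jaw":[10,10],"slide":[[0,0,0.015],[0,0,0]],"spin":[0,0]}'
```

```text
time_s: 15.9
ee_pos: [517.1, 85.7, 56.6]
ee_rot: [180.0, 0.0, -14.0]
force: [0.1, -0.1, -5.0]
gripper_width: 19.6
gripper_force: 54.9
time_s: 16.1
ee_pos: [517.2, 85.7, 56.4]
ee_rot: [180.0, -0.0, -14.0]
force: [-0.4, 0.6, -3.0]
gripper_width: 20.0
gripper_force: 54.9
time_s: 16.3
ee_pos: [517.2, 85.7, 56.3]
ee_rot: [-180.0, -0.0, -14.0]
force: [-1.8, -0.2, 2.1]
gripper_width: 20.1
gripper_force: 54.9
```

Contact shows at TCP height 56.3, which is 50 mm above the height at the grasp (6.3): the head is home. I'll release, then back off and up.

```bash
python3 -m jog '{"jaw":[22,26,35,45,56,60,60,60],"slide":[[0,0,0],[0,0,0],[0,0,0],[0,0,0],[0,0,0],[0,0,0],[0,0,0],[0,0,0]],"spin":[0,0,0,0,0,0,0,0]}'; python3 -m jog '{"jaw":[60,60,60,60,60,60,60,60],"slide":[[-0.2,0,0],[-0.2,0,0],[0,0,-0.5],[0,0,-0.9],[0,0,-0.9],[0,0,-0.9],[0,0,-0.5],[0,0,0]],"spin":[0,0,0,0,0,0,0,0]}'
```

```text
time_s: 17.1
ee_pos: [517.2, 85.7, 55.8]
ee_rot: [180.0, -0.0, -14.0]
force: [0.5, 1.0, 0.4]
gripper_width: 60.0
gripper_force: 0.0
time_s: 17.9
ee_pos: [506.5, 89.0, 169.0]
ee_rot: [-179.9, -0.3, -14.0]
force: [0.2, 0.6, -0.4]
gripper_width: 60.0
gripper_force: 0.0
```

```bash
python3 -m jog '{"jaw":[30,0,0,0,0,0,0,0,0,0],"slide":[[0,0.8,0],[0,0.9,0],[0,0.9,0],[0,0,0],[0,0,0],[0,0,0],[0,0,0],[0,0,0],[0,0,0],[0,0,0]],"spin":[0,0,0,-1,-1,-1,-1,-1,-1,-1]}' 10; python3 -m jog '{"jaw":[0,0,0,0,0,0],"slide":[[0,0,0],[0,0,0],[0,0,0],[0,0,0],[0,0,0],[0,0,0]],"spin":[-1,-1,-1,-1,-0.25,0]}'
python3 - <<'E'
from h import *
a=crop("top",175,150,80,80,5,4);b=crop("side",220,185,80,80,5,4)
cv2.imwrite("pics/c7.png",np.hstack([a,b]))
E
```

```text
time_s: 18.9
ee_pos: [485.4, 13.1, 165.4]
ee_rot: [-179.9, 0.1, 42.3]
force: [0.0, 0.7, -0.3]
gripper_width: 0.5
gripper_force: 0.0
time_s: 19.5
ee_pos: [485.5, 13.1, 165.5]
ee_rot: [-179.9, 0.0, 76.0]
force: [0.2, 0.3, 0.1]
gripper_width: 0.5
gripper_force: 0.0
```

View pics/c7.png

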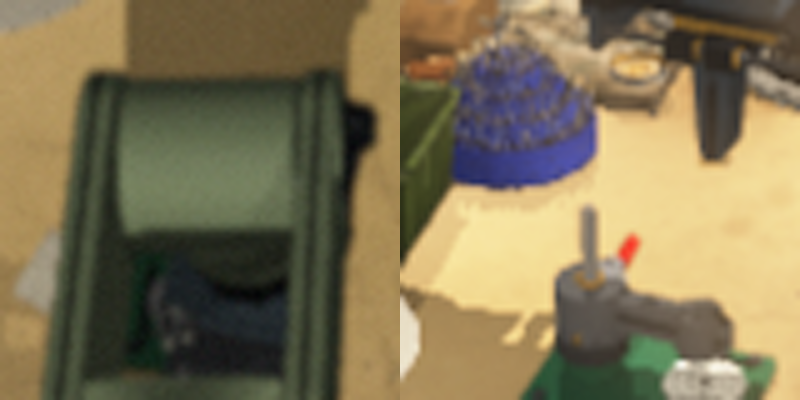

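The side crop shows the head seated low on the collar at (590,315), with the lever open at (630,250). Now I'll lower the shut fingers in front of the lever.

```bash
python3 -m jog '{"jaw":[0,0,0,0,0,0,0,0],"slide":[[0,0.5,0],[0,0.6,0],[0,0,0.7],[0,0,0.8],[0,0,0.8],[0,0,0.65],[0,0,0.3],[0,0,0]],"spin":[0,0,0,0,0,0,0,0]}'; python3 -m jog '{"jaw":[0,0,0,0,0,0,0,0,0,0],"slide":[[0,0.1,0],[0,0.1,0],[0,0.1,0],[0,0.1,0],[0,0.1,0],[0,0.1,0],[0,0.1,0],[0,0.1,0],[0,0.1,0],[0,0,0]],"spin":[0,0,0,0,0,0,0,0,0,0]}'
```

```text
time_s: 20.7
ee_pos: [517.9, 5.0, 68.4]
ee_rot: [-179.9, 0.0, 76.0]
force: [-0.5, -0.6, 0.6]
gripper_width: 0.4
gripper_force: 0.0
time_s: 21.7
ee_pos: [545.1, -1.6, 69.2]
ee_rot: [-180.0, 0.0, 76.0]
force: [-1.4, 0.8, -0.6]
gripper_width: 0.8
gripper_force: 0.2
```

```bash
python3 -m jog '{"jaw":[0,0,0,0,0,0,0],"slide":[[0.02,0.1,0],[0.02,0.1,0],[0.02,0.1,0],[0.02,0.1,0],[0.03,0.1,0],[0.02,0.1,0],[0,0,0]],"spin":[0,0,0,0,0,0,0]}'; python3 -m jog '{"jaw":[0,0,0,0,0,0],"slide":[[0.08,0.07,0],[0.08,0.07,0],[0.08,0.07,0],[0.08,0.06,0],[0.08,0.06,0],[0,0,0]],"spin":[0,0,0,0,0,0]}'
python3 - <<'E'
from h import *
a=crop("top",175,150,80,80,5,4);b=crop("side",220,185,80,80,5,4)
cv2.imwrite("pics/c8.png",np.hstack([a,b]))
E
```

```text
time_s: 22.4
ee_pos: [564.0, -2.3, 69.4]
ee_rot: [179.9, -0.0, 76.0]
force: [-0.8, -0.9, -0.9]
gripper_width: 0.7
gripper_force: 0.2
time_s: 23.0
ee_pos: [576.3, 7.4, 69.4]
ee_rot: [180.0, -0.0, 76.0]
force: [-0.9, -0.6, 0.8]
gripper_width: 0.3
gripper_force: 0.0
```

```bash
python3 -m jog '{"jaw":[0,0],"slide":[[0.05,0,0],[0,0,0]],"spin":[0,0]}'; python3 -m jog '{"jaw":[0,0],"slide":[[0.05,0,0],[0,0,0]],"spin":[0,0]}'
```

```text
time_s: 23.6
ee_pos: [576.3, 8.4, 69.4]
ee_rot: [180.0, 0.0, 76.0]
force: [0.5, -0.6, 0.6]
gripper_width: 0.1
gripper_force: 0.3
time_s: 23.8
ee_pos: [576.7, 10.0, 69.4]
ee_rot: [180.0, 0.0, 76.0]
force: [-1.0, -0.6, 0.9]
gripper_width: 0.4
gripper_force: 0.3
```

```bash
python3 -m jog '{"jaw":[0,0,0,0,0,0,0,0],"slide":[[-0.2,0,0],[-0.3,0,0],[0,0,-0.6],[0,0,-0.9],[0,0,-0.9],[0,0,-0.9],[0,0,-0.5],[0,0,0]],"spin":[0,0,0,0,0,0,0,0]}'; python3 -m jog '{"jaw":[0,0,0,0,0,0,0,0,0,0],"slide":[[-0.5,-0.3,0],[-0.9,-0.3,0],[-0.9,-0.3,0],[-0.9,-0.3,0],[-0.9,-0.3,0],[-0.9,-0.3,0],[-0.9,-0.3,0],[-0.9,-0.3,0],[-0.6,-0.3,0],[0,0,0]],"spin":[0,0,0,0,0,0,0,0,0,0]}'
python3 - <<'E'
from h import *
a=crop("top",185,155,66,66,6,6);b=crop("side",225,210,66,66,6,6)
cv2.imwrite("pics/c9.png",np.hstack([a,b]))
E
```

```text
time_s: 24.6
ee_pos: [574.0, -5.2, 185.8]
ee_rot: [179.7, -0.1, 75.9]
force: [-0.2, 0.4, -0.7]
gripper_width: 0.7
gripper_force: 0.0
time_s: 25.6
ee_pos: [437.1, -201.6, 181.8]
ee_rot: [-179.8, 0.0, 75.8]
force: [0.8, 0.3, 0.1]
gripper_width: 0.5
gripper_force: 0.0
```

View pics/c9.png

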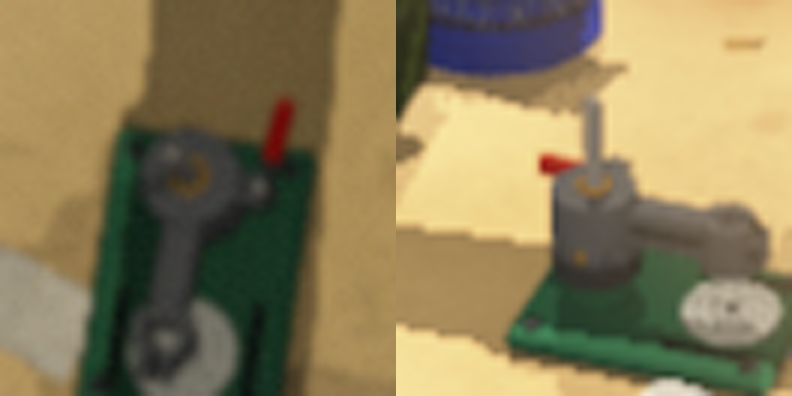

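Run:
```python
from h import *
A=lambda x,y,z:atz("top",(185+x/6,155+y/6),z)[:2]
bush,ring,piv,tip,red=A(190,178,93),A(162,347,85),A(260,187,78),A(288,98,75),A(273,160,75)
d=lambda a,b:np.rad2deg(np.arctan2(*(b-a)[::-1]))
print(bush,ring,piv,tip,red,np.linalg.norm(tip-piv),np.linalg.norm(bush-ring))
print("head yaw",d(ring,bush),"lever",d(piv,tip),d(red,tip))
r=np.deg2rad(-14);p=np.array([565.7,73.6])-36*np.array([-np.sin(r),np.cos(r)])
print("pivot model",p,"lever from model",d(p,tip),env.state()["force"])
```

```text
[564.3456236   70.84588758] [477.11479204  85.48826375] [562.26216915  36.24719273] [610.54158373  22.11983078] [577.25699153  29.84186497] 50.303918615309904 88.45121341008418
head yaw -9.52871220002987 lever -16.3103561396702 -13.061565470446448
pivot model [556.99081176  38.66935385] lever from model -17.173429084252444 [ 0.46666468  0.0787564  -0.28966181]
```

The picture shows the head down on the collar with the brass pin in the slot at (580,257). The red lever lies along the boss at (280,130), measured at about 1.44–1.53 rad. Arm clear, handing in.

```bash
python3 -c "
from workcell import env
print(env.job_done())"
```

```text
the job is handed in; nothing more can be done
None
```

I handed the job in (no verdict was shown): the head is home on the collar with the pin in its slot, the cam lever is shut at about 1.45 rad, the arm is clear, and the handpiece and loupe were not approached.

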